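# Feed a mould plug down the press chute to the escapement stop

## Robot

A 7-joint arm with a two-finger parallel gripper is mounted at the origin on the work surface. World frame = base frame: x ahead of the robot, y to its left, z up, the work surface at z = 0. Lengths are in m, angles in rad, forces in N, time in s.
With the tool pointing down it reaches from about 0.4 to 0.85 m from the base axis. Payload 10.4 kg.
Tool frame: the origin (TCP) lies at the very end of the fingers, on their centre line; the grasp point (between the pads) lies 19 mm behind it; y points along the fingers, x is the direction in which the jaws open and shut, and the axes are right-handed (so a half turn about y gives the same grasp; the last joint's range is limited). The gripper opens to 87 mm and grips with 3 to 60 N. Pads are 19 mm wide; open, the fingers measure 117 mm over their backs; the gripper's body (75 mm by 190 mm) begins 51 mm behind the grasp point.
Start: joints at [1.193, 0.332, -0.065, 1.46, 0.022, 1.35, -0.088], TCP at [0.217, -0.586, 0.223] pointing down, gripper open.
Joint ranges: [-2.6, 2.6], [-0.5, 2.12], [-1.47, 1.34], [0.16, 2.42], [-1.27, 4.41], [0.06, 2.06], [-2.6, 2.6]. Speed limits (rad/s): [2.22, 2.22, 2.79, 2.79, 3.14, 3.14, 3.14].

## Interface

Orientations are given as a unit quaternion [x, y, z, w].
In Python, from bench import readout, vision, r gives the robot as it stands.
- The arm moves only by the tool arm_command, never from a script. Its argument "targets" is a list that holds one entry, the list of rows, each a list of 6 numbers: the shift along the tool's x, y, z in m, then the turn, a rotation vector about the tool's x, y, z in degrees. A call has 1 to 12 rows; each row shifts and turns the commanded pose from where the row before left it, along the tool's axes as they then stand; what a row does not reach is not made up. A row lasts 1/12 s, in which the tool goes at most 41.7 mm and 7.16 degrees, less where a joint would pass 70% of its speed; a pose out of reach is approached as far as the arm can. A call is refused whole if a number of a shift passes 0.0417 or a number of a turn 7.16, either way. A call with a gripper value outside its range is refused whole. "hand" is the opening, from 0 (shut) to 1 (fully open), set as the call begins (left out, the last holds). The fingers move at their own pace and stop on an object; "grip_force" is the grip in N (left out, the last holds). Time passes only in rows, so rows that do not move let the fingers close. It gives the time, the measured TCP pose, the force and the opening at its end, in the units of the state.
- readout.read_state(): the state, without advancing time (a new reading comes with each control period).
- vision.camera(name): name is "scene" or "top" or "wrist"; returns a dict with "pixels" (384x512x3 uint8, blue, green, red), "fovy" (degrees; the focal length in pixels is half the picture's height over the tangent of half this angle, whatever the lens; pixels are square), "cx", "cy" (the principal point, pixels), "R" (3x3) and "t" (3): a world point X has camera coordinates R X + t; the wrist camera has in their place "mount" (4x4, takes a point from camera to tool coordinates, whose origin is the TCP and whose axes are the tool frame's). Camera axes: x right, y down, z forward; pixel columns grow to the right and rows downward; lengths in m; the calibration is good to about 2 mm. The wrist camera is an equidistant fisheye: a pixel r from the principal point sees the ray r / f radians off the axis. A picture is of the moment at which its call begins: read the wrist's pose just before it. There is no depth.
- r.close_job(): hands the job in, once; it reports no verdict.
The state is a dict: "time": time; "joint_positions": joint angles; "joint_vel": joint speeds; "joint_torque": joint torques, N m; "ee_pos": TCP position; "eef_rot": TCP orientation; "ft_force": force on the tool from outside, world axes, zero at the start; "torque": the same for the moment, N m; "width": finger opening in m.
Only numpy, scipy, OpenCV 4.12 (cv2) and the standard library are available. Lean on these libraries where they do the work, as an engineer would, in place of code of your own. Each camera call takes 0.05 s, during which the arm holds its last target.

## Task

Take the brass plug from the wooden rack, stand it on the open upper end of the blue sloped chute and let go of it. Then push it down the chute, through the drag of the sprung brass side rail, until it rests against the red escapement stop and has pressed the stop's sprung nose in by about 3 mm (never over 6 mm, so push gently), hold that push for a moment, and leave the plug there, held against the stop. The stop's setting along the chute is not known: find it by feel. Leave the other plugs and everything else on the bench alone.

Things in the scene. Friction and masses are not known exactly. Their poses are not given: they have to be found in the camera images.
- brass_plug: the brass-coloured mould plug, a solid upright disc (dark spot on top) 56 mm in diameter and 36 mm high, 0.5 to 0.75 kg; origin at the centre of its underside, z along its axis. It starts standing on the wooden rack between or beside a black and a steel-grey plug of the same size, in any of three places 95 mm apart along the rack's length
- graphite_plug: the black plug, same size and origin; leave alone
- iron_plug: the steel-grey plug, same size and origin; leave alone
- rack: dark wooden slab 290 x 110 x 18 mm that the three plugs stand on in a row along its x axis; origin at the centre of its underside (on the bench), so the plugs stand 18 mm above it. Fixed; free space of at least 60 mm beside it
- bed: sliding bed of the chute: steel plate 360 x 100 mm on a blue stand, fixed, sloping 0.21 rad (12 degrees). Origin on the sliding surface at mid-length, 75 mm above the bench; x points DOWN the slope, y across, z square to the surface. Upper end at x = -180 mm. Rough: the plug does not slide by itself. A wall 10 mm high, 8 mm thick, runs all along, inner face at y = -29 mm
- load_spot (a point): point on the bed surface at bed x = -115, y = +3 mm, axes like the bed's: a good place for the centre of the plug's underside. Here (bed x = -160 to -50 mm) the second wall, also 10 mm high, has its face at bed y = +36 mm, so the channel is 65 mm wide and open above
- rail_start (a point): point on the bed surface at bed x = -50, y = +36 mm, where the brass side rail begins (top 11.5 mm above the bed). It slants in to y = +24 mm at x = -10 mm and runs on straight to x = 110 mm; sprung 0.8 N/mm in +y, 10 mm travel. It squeezes the plug against the fixed wall (plug centre then at y = -1 mm): the push takes 2 to 11 N in all before the stop is met. Push 14 to 25 mm above the bed: higher may tip it
- escapement: fixed yellow bridge across the chute's lower end, 35 mm thick, 54 mm high, that carries the stop. Origin on the bed surface at its uphill face (bed x = 140, y = 0 mm), axes like the bed's
- stop_range (a point): point on the bed surface at bed x = 100, y = -1 mm, axes like the bed's: middle of the stop's settings. The stop is a red plate 34 mm wide, 5 to 33 mm above the bed, facing uphill, clamped so that its free face is anywhere within 15 mm of this point along x (not measured). It gives 8 mm downhill, 2.5 N per mm, then is hard home. After the push the drag keeps the plug against it
- tumbler: clear glass tumbler, 72 mm across, 110 mm high; origin under it; a bystander at the side, leave alone
- goblet_blank: green glass cup, 68 mm across, 80 mm high; origin under it; a bystander at the side, leave alone
- wood_paddle: wooden paddle lying on the bench; origin under it; a bystander at the side, leave alone
- spanner: steel spanner lying on the bench; origin under it; a bystander at the side, leave alone
- wax_tin: green tin 64 mm across, 60 mm high; origin under it; a bystander at the side, leave alone
- cork_block: cork block 90 x 60 x 35 mm; origin under it; a bystander at the side, leave alone
Not all that is in view belongs to the job. What is meant by the brass_plug is not orange or pink, and is the smaller of those in its own colour.

How it is judged:
On the way, in this order (a step that is already met when the one before it is completed fails the run):
1. the plug stands released in the channel on the upper end of the chute, before the side rail (angle between the z axis of brass_plug and the z axis of bed, either way round below 0.1 rad and z of brass_plug in the frame of bed between -0.004 and 0.004 m and y of brass_plug in the frame of bed between -0.01 and 0.012 m and contact force between the fingers and brass_plug below 0.05 N and linear speed of brass_plug below 0.01 m/s and x of brass_plug in the frame of bed between -0.16 and -0.06 m), for 0.15 s.
2. the plug, standing on the bed, is pressed against the stop with more than 4 N (nose in by over 1.6 mm) for 0.2 s (angle between the z axis of brass_plug and the z axis of bed, either way round below 0.1 rad and z of brass_plug in the frame of bed between -0.004 and 0.004 m and y of brass_plug in the frame of bed between -0.01 and 0.012 m and x of brass_plug in the frame of bed between 0.04 and 0.11 m and contact force between brass_plug and escapement above 4 N), for 0.2 s.
At the end, for the whole second after the job is handed in: the brass plug stands flat on the chute's bed (within 0.1 rad, 4 mm) in the channel, released, at rest, touching the stop's nose with more than 0.5 N; every other loose thing is within 30 mm of where it began (angle between the z axis of brass_plug and the z axis of bed, either way round below 0.1 rad and z of brass_plug in the frame of bed between -0.004 and 0.004 m and y of brass_plug in the frame of bed between -0.01 and 0.012 m and contact force between the fingers and brass_plug below 0.05 N and linear speed of brass_plug below 0.01 m/s and x of brass_plug in the frame of bed between 0.045 and 0.105 m and contact force between brass_plug and escapement above 0.5 N and distance of each of graphite_plug, iron_plug, tumbler, goblet_blank, wood_paddle, spanner, wax_tin, cork_block from where it was at the start of the episode below 0.03 m).
It fails at once if the plug pressed on the stop with more than 15 N (nose driven in over 6 mm) (contact force between brass_plug and escapement above 15 N).
It fails at once if another plug or a loose thing on the bench was moved by more than 30 mm (distance of any of graphite_plug, iron_plug, tumbler, goblet_blank, wood_paddle, spanner, wax_tin, cork_block from where it was at the start of the episode above 0.03 m).
It also fails if it takes over 72 s, if anything falls off the work surface, if the arm or the gripper's body presses on something with over 40 N, if the wrist force passes 120 N, or if a joint passes its speed limit or range.

## Working session

There is one attempt and no reset: what is moved stays moved. The work goes in short steps, Python scripts to look and compute and a tool call to move; the robot and the scene stay as the last step left them, time stands still between calls to the robot, and variables do not carry over. Pictures are saved under pics/ and viewed, and the job is handed in when it is done.

Besides the shell and the picture viewer there is one more tool, called as a command line: name --argument value ..., lists and objects as JSON in quotes. arm_command: Moves the arm, as the interface text tells. Its arguments: {"type":"object","properties":{"targets":{"type":"array","items":{"type":"array","items":{"type":"array","items":{"type":"number"}}}},"hand":{"type":"number"},"grip_force":{"type":"number"}},"required":["targets"]}

```bash
ls; mkdir -p pics
python3 - <<'E'
from bench import readout, vision, r
import cv2
s=readout.read_state()
for k in s: print(k,s[k])
for n in ("scene","top","wrist"):
    c=vision.camera(n); cv2.imwrite(f"pics/{n}0.png",c["pixels"])
    print(n,{k:v for k,v in c.items() if k!="pixels"})
E
```

```text
pics
time 0.0
joint_positions [ 1.19341559  0.33286305 -0.0647297   1.46094057  0.02161367  1.34990754
 -0.08852594]
joint_vel [-0.00065234  0.00099176 -0.00179508 -0.00072254 -0.00014508  0.00134288
  0.00213458]
joint_torque [ 3.90421492e-04 -6.23262763e+01  2.45361566e-02 -3.89896345e+01
 -6.13979925e-02  3.96926771e-02  1.47743403e-04]
ee_pos [ 0.21698627 -0.58570796  0.22175989]
eef_rot [-0.58012317  0.40434175 -0.40348893  0.58065612]
ft_force [-0.7111211   0.29770035 -0.03754533]
torque [-0.03068209 -0.06676573 -0.02795126]
width 0.08694320814284649
scene {'fovy': 48.243818137091154, 'cx': 262.6098249558691, 'cy': 195.32773522537474, 'R': array([[ 0.83753553,  0.5459296 , -0.0222512 ],
       [ 0.302943  , -0.49787952, -0.81261401],
       [-0.45470846,  0.67385226, -0.58237733]]), 't': array([-0.51611389, -0.14058344,  1.65587351])}
top {'fovy': 54.616059506139415, 'cx': 256.08688556095575, 'cy': 195.81960468697147, 'R': array([[ 0.02547835, -0.99959907,  0.01235094],
       [-0.99684221, -0.02633371, -0.07491418],
       [ 0.07520939, -0.01040325, -0.99711349]]), 't': array([-0.06371378,  0.65298791,  1.31667479])}
wrist {'fovy': 65.70646984690485, 'cx': 252.3726757397809, 'cy': 191.53116884263082, 'mount': array([[ 9.99999852e-01, -4.22342757e-04,  3.43950270e-04,
         1.01372656e-03],
       [-4.51466258e-04, -2.89425745e-01,  9.57200363e-01,
        -1.62333296e-01],
       [-3.04718576e-04, -9.57200376e-01, -2.89425893e-01,
         7.95209106e-02],
       [ 0.00000000e+00,  0.00000000e+00,  0.00000000e+00,
         1.00000000e+00]])}
```

View pics/scene0.png

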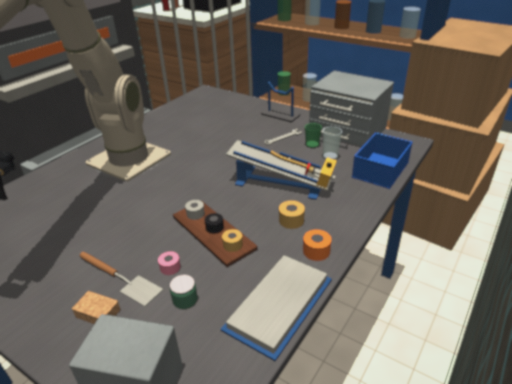

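View pics/top0.png

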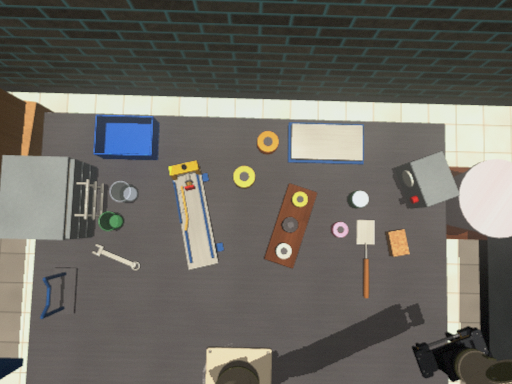

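View pics/wrist0.png

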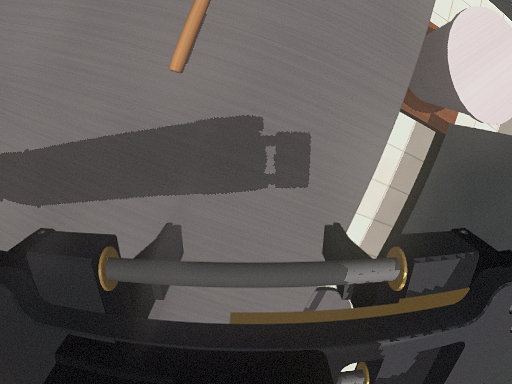

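The top view shows these candidates: yellow on the rack at (300,199), a larger yellow one on the bench at (244,176), orange at (268,141) and pink at (341,229). The smaller yellow disc on the rack fits the description. The chute runs from its upper end at about (203,265) down to the yellow bridge at (183,168). I'll confirm with a crop and measure.

```bash
cat > h.py <<'E'
import numpy as np, cv2
from scipy.spatial.transform import Rotation as Ro
def ray(c,u,v):
    f=192/np.tan(np.radians(c["fovy"]/2)); 
    d=np.array([(u-c["cx"])/f,(v-c["cy"])/f,1.]); R=np.array(c["R"]);t=np.array(c["t"])
    return -R.T@t, R.T@d
def onz(c,u,v,z):
    o,d=ray(c,u,v); return o+d*(z-o[2])/d[2]
def proj(c,X):
    f=192/np.tan(np.radians(c["fovy"]/2)); p=np.array(c["R"])@X+c["t"]; return p[:2]/p[2]*f+[c["cx"],c["cy"]]
E
python3 - <<'E'
from bench import vision
from h import *
for n in("top","scene"):
    c=vision.camera(n); im=c["pixels"]; np.save(f"{n}.npy",c,allow_pickle=True)
    hsv=cv2.cvtColor(im,cv2.COLOR_BGR2HSV)
    print(n)
    m=cv2.inRange(hsv,(17,110,90),(35,255,255))
    k,l,st,ce=cv2.connectedComponentsWithStats(m)
    for i in range(1,k):
        if st[i,4]>15: print(st[i],ce[i])
c=np.load("top.npy",allow_pickle=True).item(); im=c["pixels"]
a=cv2.resize(im[150:280,160:330],None,fx=4.5,fy=4.5,interpolation=cv2.INTER_CUBIC); cv2.imwrite("pics/c1.png",a)
c=np.load("scene.npy",allow_pickle=True).item(); im=c["pixels"]
a=cv2.resize(im[125:265,165:345],None,fx=4.2,fy=4.2,interpolation=cv2.INTER_CUBIC); cv2.imwrite("pics/c2.png",a)
E
```

```text
top
[257 131  22  21 300] [267.51       141.07666667]
[168 160  33  20 336] [183.10714286 168.63690476]
[233 166  22  22 324] [243.62037037 176.55246914]
[181 186   7  44  95] [184.62105263 208.15789474]
[292 191  16  17 177] [299.4519774  198.91525424]
[391 246   8   7  19] [394.68421053 249.05263158]
[399 246   6   5  16] [402. 248.]
scene
[271 151  35  16 100] [287.93 158.92]
[317 158  20  29 305] [326.37377049 171.42295082]
[279 200  26  28 541] [291.24029575 214.07208872]
[222 229  20  22 330] [232.         239.66060606]
```

View pics/c1.png

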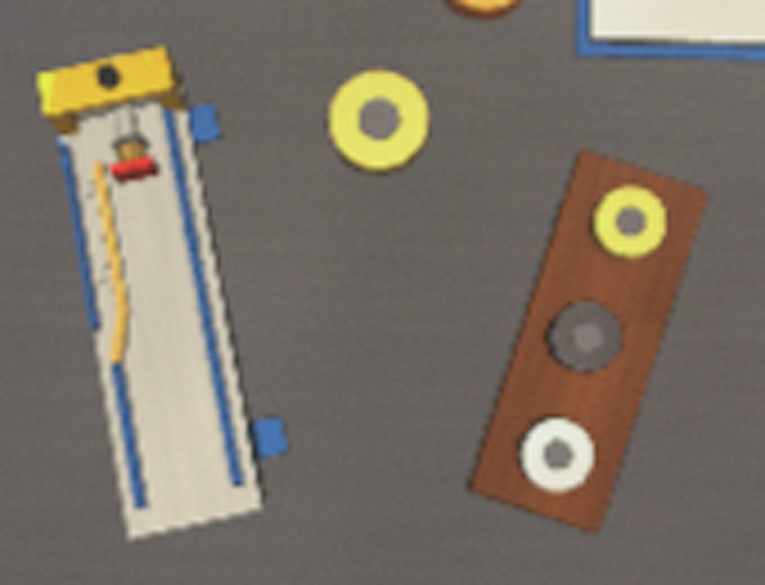

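View pics/c2.png

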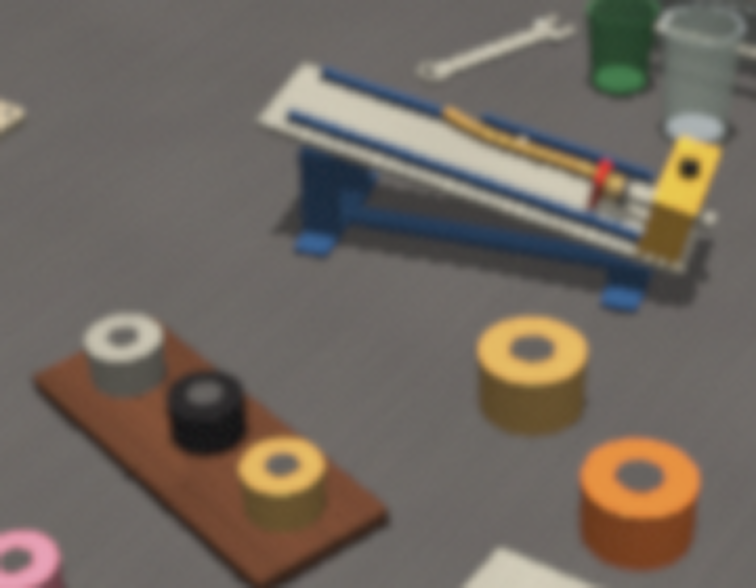

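The crops confirm it. The brass plug is the smaller yellow disc on the rack's far end, top-view (300,199), beside the black one. The one at (244,176) is plainly larger and stands on the bench. Next I'll compute positions.

Run:
```python
from h import *
T=np.load("top.npy",allow_pickle=True).item(); S=np.load("scene.npy",allow_pickle=True).item()
tp=lambda x,y:((x+.5)/4.5-.5+160,(y+.5)/4.5-.5+150)
sp=lambda x,y:((x+.5)/4.2-.5+165,(y+.5)/4.2-.5+125)
def tri(a,b):
    o1,d1=ray(T,*a);o2,d2=ray(S,*b)
    k=np.linalg.lstsq(np.c_[d1,-d2],o2-o1,rcond=None)[0]
    p=o1+d1*k[0];q=o2+d2*k[1]; return (p+q)/2,np.linalg.norm(p-q)
print("plug top/0.054",onz(T,*tp(630,221),.054),onz(S,*sp(283,465),.054))
for n,a in dict(black=(586,336),grey=(557,455)).items(): print(n,onz(T,*tp(*a),.054))
print("UL",tri(tp(130,540),sp(308,63)),onz(T,*tp(130,540),.1125))
print("UR",tri(tp(262,505),sp(258,118)),onz(T,*tp(262,505),.1125))
for n,a in dict(rackA=(583,150),rackB=(709,190),rackC=(601,533),rackD=(470,489)).items(): print(n,onz(T,*tp(*a),.018))
# wall lines: wall(-y) top inner edge start at x=-180? , ends at bridge
print(onz(T,*tp(236,486),.12),onz(T,*tp(168,112),.06))
from bench import readout
s=readout.read_state();R=Ro.from_quat(s["eef_rot"]).as_matrix();print(R)
```

```text
plug top/0.054 [ 0.64600727 -0.20040409  0.054     ] [ 0.64676194 -0.20089855  0.054     ]
black [ 0.55513626 -0.16751786  0.054     ]
grey [ 0.46245992 -0.14670444  0.054     ]
UL (array([0.39871186, 0.17322041, 0.11322102]), np.float64(0.00483039094792027)) [0.3967049  0.17186871 0.1125    ]
UR (array([0.42431349, 0.07481878, 0.11619212]), np.float64(0.0015915917742522696)) [0.42455696 0.0756329  0.1125    ]
rackA [ 0.70509916 -0.16599422  0.018     ]
rackB [ 0.67533931 -0.26851312  0.018     ]
rackC [ 0.39930918 -0.18607977  0.018     ]
rackD [ 0.43141247 -0.08107596  0.018     ]
[0.43867121 0.09450821 0.12      ] [0.72153042 0.16372844 0.06      ]
[[ 3.47349831e-01 -2.02552690e-04  9.37735599e-01]
 [-9.37735425e-01  5.71793448e-04  3.47349890e-01]
 [-6.06547726e-04 -9.99999816e-01  8.67152551e-06]]
```

arm_command --targets '[[[0,0,0,0,-6.6,0],[0,0,0,0,-6.6,0],[0,0,0,0,-6.6,0],[0,0,0,0,-6.6,0],[0,0,0,0,-6.6,0],[0,0,0,0,-6.6,0],[0,0,0,0,-6.6,0],[0,0,0,0,-6.6,0]]]' --hand 0.8 --grip_force 20

```text
time: 0.92
ee_pos: [0.2171, -0.586, 0.2225]
eef_rot: [-0.7, 0.102, -0.102, 0.7]
ft_force: [-0.2, -0.0, 0.0]
width: 0.0696
```

arm_command --targets '[[[0.0175,0,0.029,0,0,0],[0.0175,0,0.029,0,0,0],[0.0175,0,0.029,0,0,0],[0.0175,0,0.029,0,0,0],[0.0175,0,0.029,0,0,0],[0.0175,0,0.029,0,0,0],[0.0175,0,0.029,0,0,0],[0.0175,0,0.029,0,0,0],[0.0175,0,0.029,0,0,0]]]'

```text
time: 1.67
ee_pos: [0.4445, -0.3808, 0.2226]
eef_rot: [0.7, -0.104, 0.104, -0.699]
ft_force: [1.0, -0.7, -0.8]
width: 0.0697
```

arm_command --targets '[[[0.0175,0,0.029,0,0,0],[0.0175,0,0.029,0,0,0],[0.0175,0,0.029,0,0,0],[0.0175,0,0.029,0,0,0],[0.0175,0,0.029,0,0,0],[0.0175,0,0.029,0,0,0],[0.0175,0,0.029,0,0,0],[0.0175,0,0.029,0,0,0],[0,0,0,0,0,0],[0,0,0,0,0,0]]]'

```text
time: 2.5
ee_pos: [0.646, -0.1979, 0.2218]
eef_rot: [-0.699, 0.103, -0.102, 0.7]
ft_force: [0.4, -1.8, -0.7]
width: 0.0697
```

```bash
cat >> h.py <<'E'
def wray(c,s,u,v):
    f=192/np.tan(np.radians(c["fovy"]/2))
    p=np.array([u-c["cx"],v-c["cy"]]); rr=np.hypot(*p); th=rr/f
    d=np.array([*(p/max(rr,1e-9)*np.sin(th)),np.cos(th)])
    M=np.array(c["mount"]); R=Ro.from_quat(s["eef_rot"]).as_matrix()
    return R@M[:3,3]+s["ee_pos"], R@(M[:3,:3]@d)
def wonz(c,s,u,v,z):
    o,d=wray(c,s,u,v); return o+d*(z-o[2])/d[2]
E
python3 - <<'E'
from bench import readout,vision
from h import *
s=readout.read_state(); c=vision.camera("wrist"); cv2.imwrite("pics/w1.png",c["pixels"])
np.save("w1.npy",(c,s),allow_pickle=True)
print(s["ee_pos"],Ro.from_quat(s["eef_rot"]).as_matrix()[:,0],s["ft_force"])
E
```

```text
[ 0.64600953 -0.19790354  0.22182421] [ 9.58120066e-01 -2.86365423e-01 -8.85506389e-04] [ 0.36449646 -1.76328553 -0.74505303]
```

View pics/w1.png

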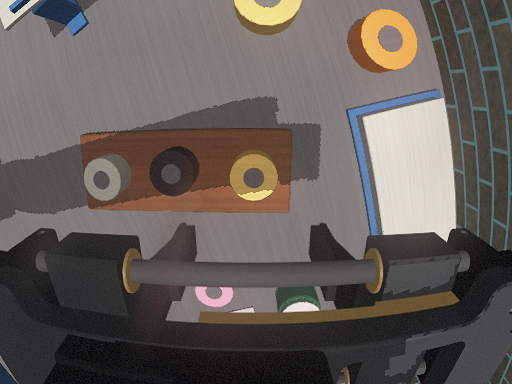

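The wrist view shows the brass plug on the rack's right end, with its top spot at (254,177). The black plug is at (171,172).

Run:
```python
from h import *
c,s=np.load("w1.npy",allow_pickle=True)
g=cv2.cvtColor(c["pixels"],cv2.COLOR_BGR2HSV)
m=cv2.inRange(g,(15,90,60),(35,255,255)); m[:145]=0;m[210:]=0;m[:,:215]=0;m[:,290:]=0
cs,_=cv2.findContours(m,cv2.RETR_EXTERNAL,cv2.CHAIN_APPROX_NONE); k=max(cs,key=cv2.contourArea); print(cv2.boundingRect(k),cv2.minEnclosingCircle(k))
for uv in ((254,177),(255,176)): print(wonz(c,s,*uv,.054))
R=Ro.from_quat(s["eef_rot"]).as_matrix()
print(R.T@(wonz(c,s,254,177,.054)-s["ee_pos"]), np.degrees(np.arctan2(*(wonz(c,s,254,177,.054)-wonz(c,s,171,172,.054))[[1,0]])))
cv2.imwrite("pics/w1c.png",cv2.resize(c["pixels"][120:220,200:310],None,fx=5,fy=5,interpolation=cv2.INTER_CUBIC))
```

```text
(229, 149, 49, 52) ((253.0, 174.56863403320312), 25.744115829467773)
[ 0.64715919 -0.20200927  0.054     ]
[ 0.64859084 -0.20120697  0.054     ]
[ 0.00242585  0.16781738 -0.003819  ] -20.46436421308134
```

View pics/w1c.png

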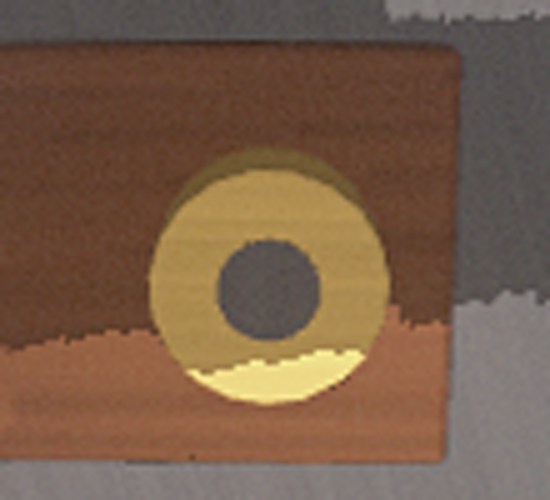

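arm_command --targets '[[[0.002,0.0,-0.004,0,0,0],[0,0.0235,0,0,0,0],[0,0.0235,0,0,0,0],[0,0.0235,0,0,0,0],[0,0.0235,0,0,0,0],[0,0.0235,0,0,0,0],[0,0.0235,0,0,0,0],[0,0.0235,0,0,0,0],[0,0.0165,0,0,0,0],[0,0.008,0,0,0,0],[0,0.006,0,0,0,0],[0,0,0,0,0,0]]]'

```text
time: 3.55
ee_pos: [0.645, -0.2061, 0.0271]
eef_rot: [0.7, -0.104, 0.104, -0.699]
ft_force: [-0.1, -0.4, 0.6]
width: 0.0697
```

arm_command --targets '[[[0,0,0,0,0,0],[0,0,0,0,0,0]]]'

```text
time: 3.72
ee_pos: [0.6464, -0.2055, 0.029]
eef_rot: [0.7, -0.103, 0.105, -0.699]
ft_force: [0.2, -0.0, -0.1]
width: 0.0701
```

Run:
```python
from bench import readout,vision
from h import *
s=readout.read_state(); c=vision.camera("wrist"); cv2.imwrite("pics/w2.png",c["pixels"])
print(s["ee_pos"],s["ft_force"])
```

```text
[ 0.64643644 -0.20553113  0.02900592] [ 0.16327249 -0.04641606 -0.11374066]
```

View pics/w2.png

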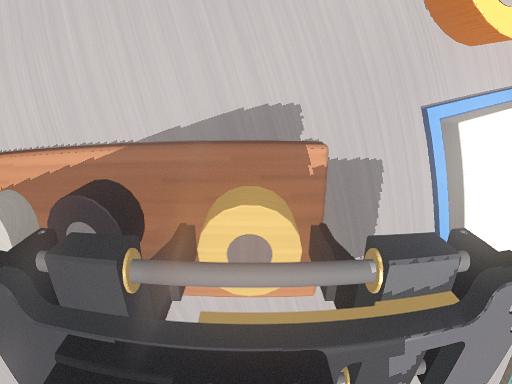

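The fingers straddle the plug, with gaps on both sides, and stand clear of the black plug. I'll make a small correction and close.

arm_command --targets '[[[0,0.003,0.003,0,0,0],[0,0,0,0,0,0],[0,0,0,0,0,0]]]'

```text
time: 4.02
ee_pos: [0.6467, -0.2017, 0.0246]
eef_rot: [-0.699, 0.104, -0.104, 0.7]
ft_force: [0.1, -0.1, -0.9]
width: 0.0696
```

arm_command --targets '[[[0,0,0,0,0,0],[0,0,0,0,0,0],[0,0,0,0,0,0],[0,0,0,0,0,0],[0,0,0,0,0,0],[0,0,0,0,0,0]]]' --hand 0.3 --grip_force 25

```text
time: 4.52
ee_pos: [0.6464, -0.2022, 0.0246]
eef_rot: [0.699, -0.104, 0.104, -0.699]
ft_force: [-1.0, 1.0, 0.6]
width: 0.0554
```

arm_command --targets '[[[0,-0.01,0,0,0,0],[0,-0.02,0,0,0,0],[0,-0.03,0,0,0,0],[0,-0.03,0,0,0,0],[0,-0.03,0,0,0,0],[0,-0.03,0,0,0,0],[0,-0.03,0,0,0,0],[0,-0.02,0,0,0,0],[0,0,0,0,0,0]]]'

```text
time: 5.27
ee_pos: [0.6483, -0.2023, 0.2301]
eef_rot: [0.7, -0.101, 0.106, -0.699]
ft_force: [0.4, 0.5, -3.7]
width: 0.0552
```

arm_command --targets '[[[0,0,0,0,-6.4,0],[0,0,0,0,-6.4,0],[0,0,0,0,-6.4,0],[0,0,0,0,-6.4,0],[0,0,0,0,-6.4,0],[0,0,0,0,0,0]]]'

```text
time: 5.77
ee_pos: [0.6457, -0.2021, 0.2224]
eef_rot: [-0.7, -0.094, 0.096, 0.701]
ft_force: [0.4, 0.0, -5.8]
width: 0.0555
```

arm_command --targets '[[[-0.0026,0,0.027,0,0,0],[-0.0026,0,0.027,0,0,0],[-0.0026,0,0.027,0,0,0],[-0.0026,0,0.027,0,0,0],[-0.0026,0,0.027,0,0,0],[-0.0026,0,0.027,0,0,0],[-0.0026,0,0.027,0,0,0],[-0.0026,0,0.027,0,0,0],[-0.0026,0,0.027,0,0,0],[-0.0026,0,0.027,0,0,0],[0,0,0,0,0,0],[0,0,0,0,0,0]]]'

```text
time: 6.77
ee_pos: [0.55, 0.0535, 0.2239]
eef_rot: [-0.701, -0.093, 0.093, 0.701]
ft_force: [-0.3, -0.7, -5.5]
width: 0.0556
```

Run:
```python
from bench import readout,vision
from h import *
s=readout.read_state(); c=vision.camera("wrist"); cv2.imwrite("pics/w3.png",cv2.resize(c["pixels"],(768,576),interpolation=cv2.INTER_CUBIC))
np.save("w3.npy",(c,s),allow_pickle=True)
print(s["ee_pos"],Ro.from_quat(s["eef_rot"]).as_matrix()[:,0],s["ft_force"],s["width"])
```

```text
[0.55002913 0.05345449 0.22391221] [ 9.65346947e-01  2.60968924e-01 -7.01252349e-04] [-0.25940456 -0.72314697 -5.46435353] 0.055620514410662354
```

View pics/w3.png

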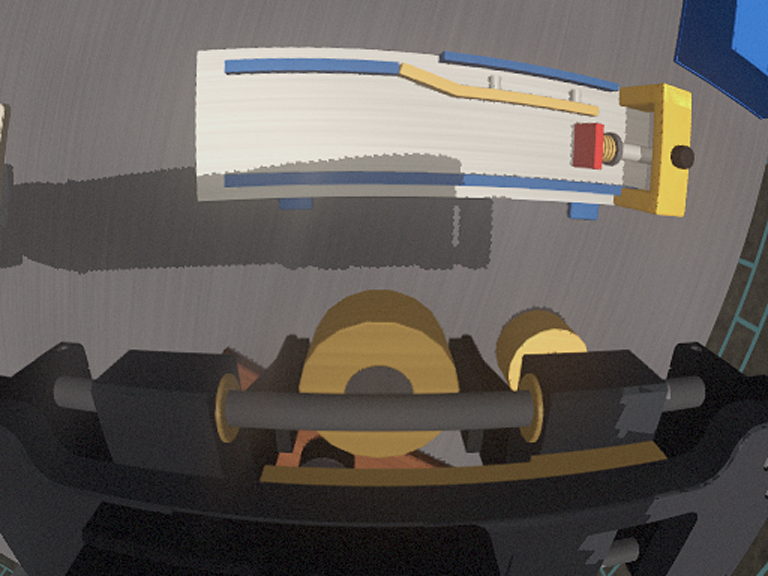

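The plug is held, and the whole chute is in view. Plate corners are at (198,51) and (197,202), the rail bend at (455,95) and the red stop at (588,146), in the ×1.5 picture. I'll zoom in for accurate edges.

Run:
```python
from h import *
c,s=np.load("w3.npy",allow_pickle=True); im=c["pixels"]
a=cv2.resize(im[25:145,120:320],None,fx=4,fy=4,interpolation=cv2.INTER_CUBIC); cv2.imwrite("pics/w3a.png",a)
a=cv2.resize(im[40:150,290:470],None,fx=4.4,fy=4.4,interpolation=cv2.INTER_CUBIC); cv2.imwrite("pics/w3b.png",a)
```

```text
(no output)
```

View pics/w3a.png

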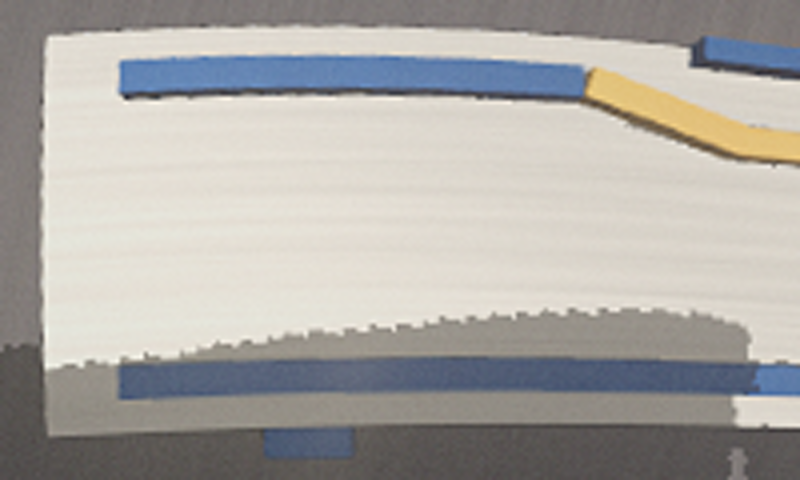

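View pics/w3b.png

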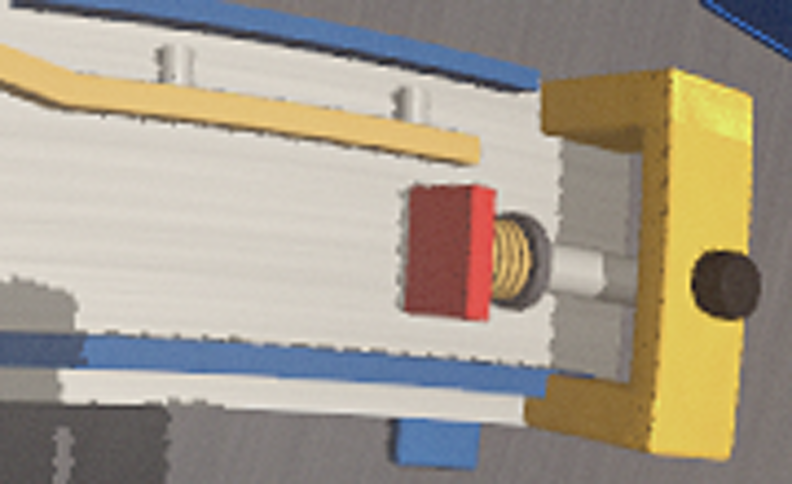

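Run:
```python
from h import *
from scipy.optimize import least_squares
c,s=np.load("w3.npy",allow_pickle=True)
A=lambda x,y:((x+.5)/4-.5+120,(y+.5)/4-.5+25)
B=lambda x,y:((x+.5)/4.4-.5+290,(y+.5)/4.4-.5+40)
P=[((-180,50,0),A(46,37)),((-180,-50,0),A(47,437)),((-160,36,10),A(120,94)),((-50,36,10),A(583,97)),((-160,-29,10),A(120,361)),((-160,-37,10),A(120,398)),((-10,24,11.5),A(738,155)),((110,24,11.5),B(479,163))]
rays=[wray(c,s,*uv) for _,uv in P]; X=np.array([p for p,_ in P])/1000
def pose(q): # x,y,yaw,z,pitch
    return Ro.from_euler('ZY',[q[2],q[4]]).as_matrix(), np.array([q[0],q[1],q[3]])
def res(q,full=True):
    R,t=pose(q if full else [*q,.075,.21]); out=[]
    for x,(o,d) in zip(X,rays):
        v=R@x+t-o; d=d/np.linalg.norm(d); out.append(v-d*(v@d))
    return np.array(out).ravel()
for full in(False,True):
    f=least_squares(lambda q:res(q,full),[.58,.17,.26]+([.075,.21] if full else []))
    print(full,f.x,np.linalg.norm(f.fun.reshape(-1,3),axis=1)*1e3)
    if not full: q=[*f.x,.075,.21]
np.save("bed.npy",q)
R,t=pose(q)
def onbed(uv,h):
    o,d=wray(c,s,*uv);n=R[:,2]; k=((t+n*h-o)@n)/(d@n); return R.T@(o+d*k-t)
print("stop bottom",onbed(B(403,250),.005),"top",onbed(B(472,255),.033))
print("load",R@[-.115,.003,0]+t, "dir",R)
```

```text
False [0.58135932 0.16278138 0.23974102] [1.53273345 2.71072739 1.94501204 1.15150361 0.81731714 1.15995138
 0.99811898 1.01583653]
True [0.58099617 0.16282619 0.23928836 0.07310821 0.20594014] [2.02521359 2.19946926 1.65524837 0.81949352 0.71611794 1.38569025
 0.43859803 0.73741433]
stop bottom [ 0.08942563 -0.00135082  0.005     ] top [ 0.09040137 -0.00190777  0.033     ]
load [0.47139021 0.13898861 0.09897289] dir [[ 9.50058744e-01 -2.37451060e-01  2.02497843e-01]
 [ 2.32234477e-01  9.71399503e-01  4.94990242e-02]
 [-2.08459900e-01 -3.46944695e-18  9.78030915e-01]]
```

arm_command --targets '[[[0,0,0,0,1.4,0],[0,0,0,0,0,6],[0,0,0,0,0,6],[0,0,0,0,0,0],[0,0,0,0,0,0],[0,0,0,0,0,0]]]'

```text
time: 7.32
ee_pos: [0.5513, 0.0514, 0.2242]
eef_rot: [0.707, 0.011, -0.156, -0.69]
ft_force: [0.6, -0.5, -4.9]
width: 0.0552
```

```bash
cat >> h.py <<'E'
def bed():
    q=np.load("bed.npy"); return Ro.from_euler('ZY',[q[2],q[4]]).as_matrix(), np.array([q[0],q[1],q[3]])
def where(s):
    R,t=bed(); Rt=Ro.from_quat(s["eef_rot"]).as_matrix()
    # tool axes expressed in bed: ideal x=bx, y=-bz, z=by
    ideal=np.c_[R[:,0],-R[:,2],R[:,1]]
    return R.T@(np.array(s["ee_pos"])-t)*1e3, Ro.from_matrix(Rt.T@ideal).as_rotvec(degrees=True), R.T@np.array(s["ft_force"])
def go(s,b): # tool-frame shift to bed point b (mm)
    R,t=bed(); return Ro.from_quat(s["eef_rot"]).as_matrix().T@(R@(np.array(b)/1e3)+t-s["ee_pos"])
E
python3 - <<'E'
from bench import readout
from h import *
s=readout.read_state(); print(where(s)); print(go(s,(-115,3,66)))
E
```

```text
(array([ -85.50186797, -101.10163516,  134.35377406]), array([-0.03833663, -0.11069486,  0.1422559 ]), array([ 1.47596644, -0.59811167, -4.7316981 ]))
[-0.02986886  0.06834969  0.10399855]
```

arm_command --targets '[[[-0.0075,0,0.026,0,0,0],[-0.0075,0,0.026,0,0,0],[-0.0075,0,0.026,0,0,0],[-0.0075,0,0.026,0,0,0],[0,0.02,0,0,0,0],[0,0.02,0,0,0,0],[0,0.02,0,0,0,0],[0,0.008,0,0,0,0],[0,0,0,0,0,0],[0,0,0,0,0,0],[0,0,0,0,0,0]]]'

```text
time: 8.23
ee_pos: [0.485, 0.1425, 0.1658]
eef_rot: [0.707, 0.011, -0.156, -0.69]
ft_force: [0.2, -0.6, -5.0]
width: 0.0555
```

Run:
```python
from bench import readout,vision
from h import *
s=readout.read_state(); print(where(s)); 
c=vision.camera("wrist"); cv2.imwrite("pics/w4.png",cv2.resize(c["pixels"],(768,576),interpolation=cv2.INTER_CUBIC))
np.save("w4.npy",(c,s),allow_pickle=True)
for i in range(4): s=readout.read_state(); print(where(s)[0])
```

```text
(array([-115.22107908,    3.15410094,   68.28162811]), array([ 0.00300912, -0.05725886,  0.20147106]), array([ 1.09568477, -0.60847379, -4.83736826]))
[-115.1803888     3.28334048   68.1758917 ]
[-115.1803888     3.28334048   68.1758917 ]
[-115.1803888     3.28334048   68.1758917 ]
[-115.1803888     3.28334048   68.1758917 ]
```

View pics/w4.png

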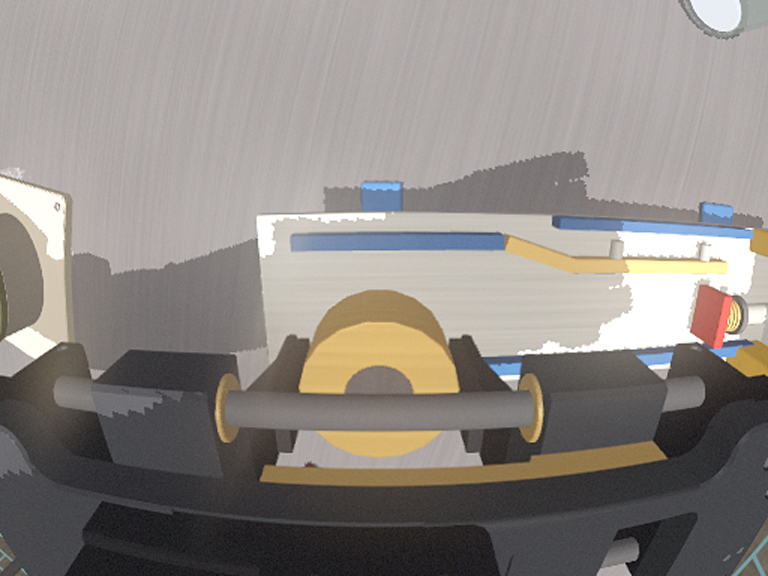

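The plug is over the loading zone. The left wall's inner top edge shows at (290,251) to (503,249), and the rail bend is at (573,272). I'll check lateral alignment against these.

Run:
```python
from h import *
c,s=np.load("w4.npy",allow_pickle=True)
R,t=bed()
def onbed(u,v,h):
    o,d=wray(c,s,(u+.5)/1.5-.5,(v+.5)/1.5-.5);n=R[:,2]; k=((t+n*h-o)@n)/(d@n); return np.round(1e3*R.T@(o+d*k-t),1)
print("wall in (-160,36)",onbed(291,250,.010),"(-50,36)",onbed(503,249,.010),"bend(-10,24)",onbed(573,272,.0115), "corner(-180,50)",onbed(258,214,0))
h=where(s)[0][2]/1e3-.0066+.036
print("plug spot",onbed(379,391,h),h)
```

```text
wall in (-160,36) [-159.9   35.2   10. ] (-50,36) [-50.6  35.7  10. ] bend(-10,24) [-9.5 24.  11.5] corner(-180,50) [-179.2   52.9    0. ]
plug spot [-115.3    4.6   97.7] 0.09768162811092787
```

arm_command --targets '[[[0,0.015,-0.001,0,0,0],[0,0.015,0,0,0,0],[0,0.012,0,0,0,0],[0,0.008,0,0,0,0],[0,0.005,0,0,0,0],[0,0.002,0,0,0,0],[0,0,0,0,0,0],[0,0,0,0,0,0]]]'

```text
time: 8.95
ee_pos: [0.4732, 0.1388, 0.109]
eef_rot: [0.707, 0.011, -0.157, -0.689]
ft_force: [0.4, 0.1, -4.4]
width: 0.0553
```

arm_command --targets '[[[0,0.001,0,0,0,0],[0,0.001,0,0,0,0],[0,0,0,0,0,0]]]'

```text
time: 9.2
ee_pos: [0.4725, 0.1385, 0.1066]
eef_rot: [0.707, 0.011, -0.157, -0.689]
ft_force: [0.3, 0.6, -4.4]
width: 0.0554
```

Run:
```python
from bench import readout
from h import *
s=readout.read_state(); print(where(s))
```

```text
(array([-115.67578836,    2.25880197,    7.68770348]), array([ 0.0068812 , -0.01115963,  0.04843536]), array([ 1.35134288,  0.48949851, -4.1602017 ]))
```

Nearly down: about 1 mm to go. I'll feel for contact.

arm_command --targets '[[[0,0.001,0,0,0,0],[0,0,0,0,0,0],[0,0,0,0,0,0]]]'

```text
time: 9.45
ee_pos: [0.4722, 0.1384, 0.1056]
eef_rot: [0.707, 0.011, -0.157, -0.689]
ft_force: [0.2, -0.3, -5.2]
width: 0.0551
```

arm_command --targets '[[[0,0.0007,0,0,0,0],[0,0,0,0,0,0],[0,0,0,0,0,0]]]'

```text
time: 9.7
ee_pos: [0.4722, 0.1385, 0.1055]
eef_rot: [0.707, 0.011, -0.157, -0.689]
ft_force: [-1.4, -0.7, 3.9]
width: 0.0553
```

Contact: the force jumped from −5 to +4 N at the expected height. Releasing.

arm_command --targets '[[[0,0,0,0,0,0],[0,0,0,0,0,0],[0,0,0,0,0,0],[0,0,0,0,0,0],[0,0,0,0,0,0],[0,0,0,0,0,0]]]' --hand 0.9

```text
time: 10.2
ee_pos: [0.472, 0.1385, 0.1048]
eef_rot: [0.707, 0.011, -0.157, -0.689]
ft_force: [-0.4, 0.8, -0.1]
width: 0.0771
```

Run:
```python
from bench import readout,vision
from h import *
s=readout.read_state(); print(where(s),s["width"]); 
c=vision.camera("wrist"); cv2.imwrite("pics/w5.png",cv2.resize(c["pixels"],(768,576),interpolation=cv2.INTER_CUBIC))
```

```text
(array([-115.72203963,    2.32546065,    5.8447982 ]), array([-0.00089645, -0.0056892 ,  0.03537803]), array([-0.2184977 ,  0.85489231, -0.11072787])) 0.07712071829372576
```

View pics/w5.png

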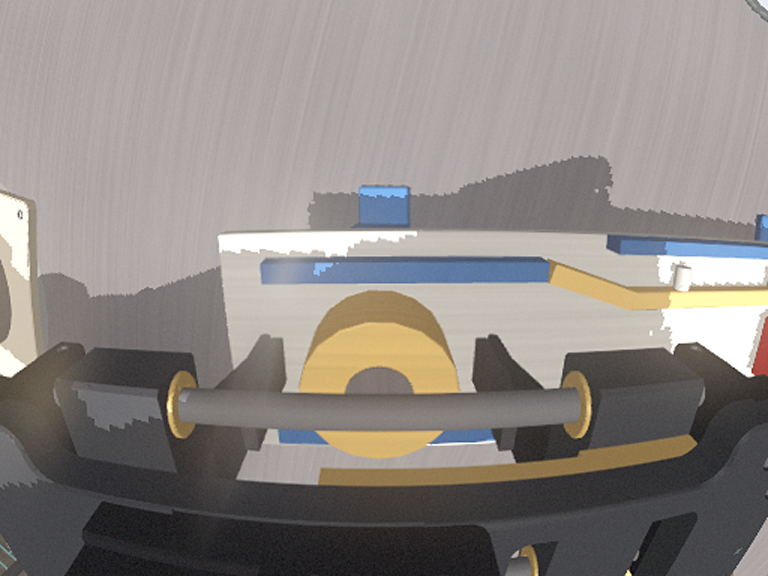

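The plug stands upright, centred between the walls, with gaps to both fingers. I'll lift, move uphill, close the fingers and tilt the tool back 6° so the tip touches first.

arm_command --targets '[[[0,-0.005,0,0,0,0],[0,-0.01,0,0,0,0],[0,-0.02,0,0,0,0],[0,-0.02,0,0,0,0],[0,-0.02,0,0,0,0],[-0.018,0,0,0,0,0],[-0.018,0,0,0,0,0],[-0.018,0,0,0,0,0],[0,0,0,0,0,0]]]'

```text
time: 11.0
ee_pos: [0.4343, 0.1296, 0.1912]
eef_rot: [0.707, 0.011, -0.157, -0.689]
ft_force: [0.6, 0.5, 0.5]
width: 0.0783
```

arm_command --targets '[[[0,0,0,0,0,-3],[0,0,0,0,0,-3],[0,0,0,0,0,0],[0,0,0,0,0,0],[0,0,0,0,0,0],[0,0,0,0,0,0],[0,0,0,0,0,0],[0,0,0,0,0,0],[0,0,0,0,0,0]]]' --hand 0

```text
time: 11.75
ee_pos: [0.4359, 0.1297, 0.1893]
eef_rot: [0.705, 0.047, -0.121, -0.697]
ft_force: [-0.6, -0.2, 0.4]
width: 0.0265
```

Run:
```python
from bench import readout,vision
from h import *
s=readout.read_state(); print(where(s),s["width"],s["time"]); print(go(s,(-175,-1,16)))
c=vision.camera("wrist"); cv2.imwrite("pics/w6.png",cv2.resize(c["pixels"],(768,576),interpolation=cv2.INTER_CUBIC))
np.save("w6.npy",(c,s),allow_pickle=True)
```

```text
(array([-169.66719872,    2.38579663,   80.72126702]), array([-2.23154521e-02,  2.08600612e-03,  5.99468302e+00]), array([-0.70349839, -0.03051049,  0.2362894 ])) 0.026522364103256615 11.75
[-0.01206294  0.06380908 -0.00341053]
```

View pics/w6.png

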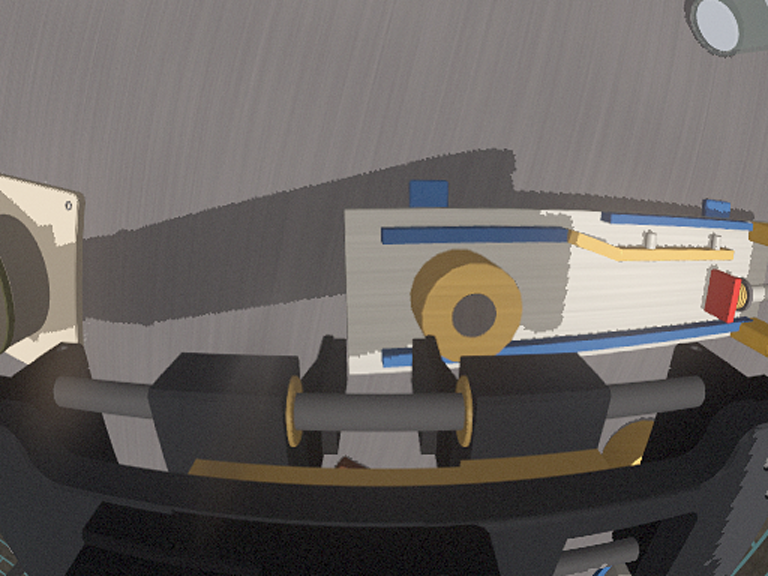

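arm_command --targets '[[[-0.012,0,-0.002,0,0,0],[0,0,0,0,0,0],[0,0,0,0,0,0],[0,0,0,0,0,0],[0,0.016,0,0,0,0],[0,0.016,0,0,0,0],[0,0.016,0,0,0,0],[0,0.01,0,0,0,0],[0,0.005,0,0,0,0],[0,0,0,0,0,0],[0,0,0,0,0,0]]]'

```text
time: 12.72
ee_pos: [0.4187, 0.1235, 0.1285]
eef_rot: [0.705, 0.048, -0.121, -0.697]
ft_force: [-0.0, 0.5, 0.4]
width: 0.0006
```

Run:
```python
from bench import readout,vision
from h import *
s=readout.read_state(); print(where(s),s["width"],s["time"]); print(go(s,(-165,0,16)))
c=vision.camera("scene"); cv2.imwrite("pics/s7.png",cv2.resize(c["pixels"][115:215,200:350],(750,500),interpolation=cv2.INTER_CUBIC))
```

```text
(array([-174.81765677,    0.43682   ,   17.39771921]), array([-1.27369714e-02,  1.13013149e-03,  6.04866896e+00]), array([-0.02165428,  0.46604784,  0.40582208])) 0.0006022079131036745 12.7167
[ 0.00961571  0.00242436 -0.00043744]
```

View pics/s7.png

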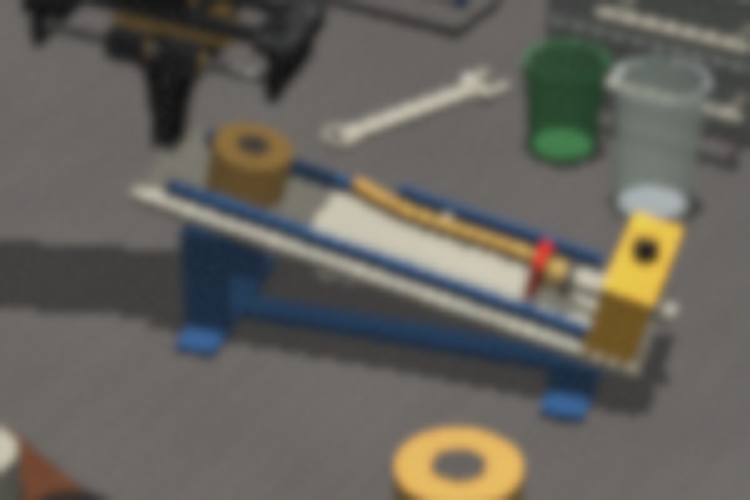

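The plug sits on the chute with the closed fingers behind it. I'll push down-slope in monitored stages.

arm_command --targets '[[[0.004,0.001,0,0,0,0],[0.004,0.0008,0,0,0,0],[0.004,0.0004,0,0,0,0],[0.004,0.0004,0,0,0,0],[0.003,0.0003,0,0,0,0],[0.003,0.0003,0,0,0,0],[0.003,0.0003,0,0,0,0],[0.003,0.0003,0,0,0,0]]]'

```text
time: 13.43
ee_pos: [0.445, 0.1298, 0.1213]
eef_rot: [0.706, 0.047, -0.121, -0.697]
ft_force: [-1.9, -0.2, 1.3]
width: 0.0007
```

arm_command --targets '[[[0.004,0.0004,0,0,0,0],[0.004,0.0004,0,0,0,0],[0.004,0.0004,0,0,0,0],[0.004,0.0004,0,0,0,0],[0.004,0.0004,0,0,0,0],[0.004,0.0004,0,0,0,0]]]'

```text
time: 13.93
ee_pos: [0.4683, 0.1354, 0.1163]
eef_rot: [0.706, 0.048, -0.121, -0.697]
ft_force: [-2.1, -0.7, -0.3]
width: 0.0003
```

Run:
```python
from bench import readout,vision
from h import *
s=readout.read_state(); print(where(s),s["width"],s["time"])
c=vision.camera("wrist"); cv2.imwrite("pics/w8.png",c["pixels"])
```

```text
(array([-122.33047753,    0.26841618,   16.12789132]), array([ 1.94703872e-04, -9.73136137e-03,  6.02544952e+00]), array([-2.10920074, -0.12970306, -0.70889386])) 0.00031859587672448356 13.9333
```

View pics/w8.png

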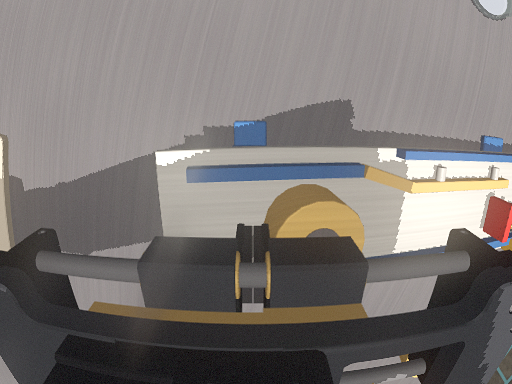

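arm_command --targets '[[[0.004,0.0004,0,0,0,0],[0.004,0.0004,0,0,0,0],[0.004,0.0004,0,0,0,0],[0.004,0.0004,0,0,0,0],[0.004,0.0004,0,0,0,0],[0.004,0.0004,0,0,0,0],[0.004,0.0005,0,0,0,0],[0.004,0.0005,0,0,0,0]]]'

```text
time: 14.65
ee_pos: [0.4989, 0.1429, 0.1097]
eef_rot: [0.706, 0.048, -0.121, -0.697]
ft_force: [-1.6, -0.2, 0.6]
width: 0.0006
```

arm_command --targets '[[[0.004,0.0004,0,0,0,0],[0.004,0.0004,0,0,0,0],[0.004,0.0004,0,0,0,0],[0.004,0.0004,0,0,0,0],[0.004,0.0004,0,0,0,0],[0.004,0.0004,0,0,0,0],[0.004,0.0005,0,0,0,0],[0.004,0.0005,0,0,0,0]]]'

```text
time: 15.32
ee_pos: [0.5292, 0.1498, 0.103]
eef_rot: [0.706, 0.047, -0.121, -0.696]
ft_force: [-4.0, -3.6, 3.2]
width: 0.0006
```

Run:
```python
from bench import readout,vision
from h import *
s=readout.read_state(); print(where(s),s["width"],s["time"])
c=vision.camera("wrist"); cv2.imwrite("pics/w9.png",c["pixels"])
np.save("w9.npy",(c,s),allow_pickle=True)
```

```text
(array([-58.37523172,  -0.19019903,  16.13741975]), array([ 0.04089462, -0.03382661,  5.97511832]), array([-5.25864108, -2.53578217,  2.14881357])) 0.0005662220253250476 15.3167
```

View pics/w9.png

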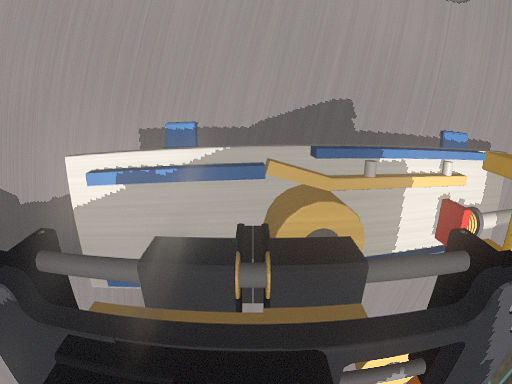

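The plug is entering the rail, upright at (313,230), with about 5 N along the slope. Continuing.

arm_command --targets '[[[0.003,0.0003,0,0,0,0],[0.003,0.0003,0,0,0,0],[0.003,0.0003,0,0,0,0],[0.003,0.0003,0,0,0,0],[0.003,0.0003,0,0,0,0],[0.003,0.0003,0,0,0,0],[0.003,0.0004,0,0,0,0],[0.003,0.0004,0,0,0,0]]]'

```text
time: 16.03
ee_pos: [0.5523, 0.1559, 0.0979]
eef_rot: [0.706, 0.048, -0.121, -0.697]
ft_force: [-2.1, -2.8, 2.0]
width: 0.0007
```

arm_command --targets '[[[0.003,0.0003,0,0,0,0],[0.003,0.0003,0,0,0,0],[0.003,0.0003,0,0,0,0],[0.003,0.0003,0,0,0,0],[0.003,0.0003,0,0,0,0],[0.003,0.0003,0,0,0,0]]]'

```text
time: 16.53
ee_pos: [0.5693, 0.1606, 0.0942]
eef_rot: [0.705, 0.048, -0.121, -0.697]
ft_force: [-5.2, -0.3, 2.9]
width: 0.0003
```

Run:
```python
from bench import readout,vision
from h import *
s=readout.read_state(); print(where(s),s["width"],s["time"])
c=vision.camera("wrist"); cv2.imwrite("pics/w10.png",cv2.resize(c["pixels"],(768,576),interpolation=cv2.INTER_CUBIC))
R,t=bed()
o,d=wray(c,s,325,238);n=R[:,2]; k=((t+n*.036-o)@n)/(d@n); print(np.round(1e3*R.T@(o+d*k-t),1))
```

```text
(array([-16.00900905,   0.75063436,  16.20311479]), array([-0.02440132,  0.01791631,  6.01549308]), array([-5.67558431,  0.91150016,  1.7770524 ])) 0.0002824323014749606 16.5333
[22.6  7.9 36. ]
```

View pics/w10.png

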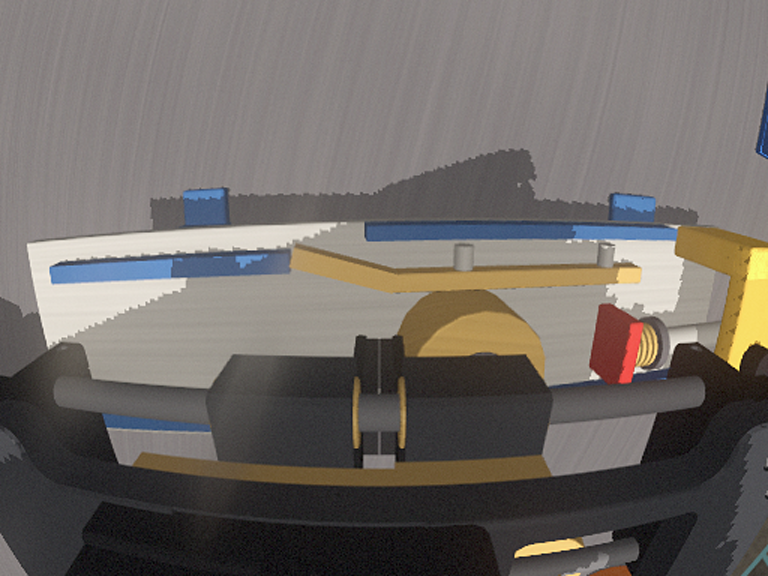

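The plug is fully on the rail, squeezed to the fixed wall and upright. Its front edge is about 35–40 mm short of the stop, and drag is about 5.5 N. Slowing down.

arm_command --targets '[[[0.002,0.0002,0,0,0,0],[0.002,0.0002,0,0,0,0],[0.002,0.0002,0,0,0,0],[0.002,0.0002,0,0,0,0],[0.002,0.0002,0,0,0,0],[0.002,0.0002,0,0,0,0]]]'

```text
time: 17.08
ee_pos: [0.5805, 0.1634, 0.0917]
eef_rot: [0.705, 0.048, -0.122, -0.697]
ft_force: [-5.9, -0.1, 1.1]
width: 0.0006
```

arm_command --targets '[[[0.002,0.0002,0,0,0,0],[0.002,0.0002,0,0,0,0],[0.002,0.0003,0,0,0,0],[0.002,0.0003,0,0,0,0],[0.002,0.0002,0,0,0,0]]]'

```text
time: 17.5
ee_pos: [0.59, 0.1657, 0.0896]
eef_rot: [0.705, 0.048, -0.121, -0.697]
ft_force: [-6.6, -0.6, 2.1]
width: 0.0005
```

arm_command --targets '[[[0.001,0.0001,0,0,0,0],[0.001,0.0001,0,0,0,0],[0.001,0.0001,0,0,0,0]]]'

```text
time: 17.75
ee_pos: [0.5929, 0.1664, 0.089]
eef_rot: [0.705, 0.048, -0.121, -0.697]
ft_force: [-5.6, 0.3, 2.7]
width: 0.0003
```

arm_command --targets '[[[0.001,0.0001,0,0,0,0],[0.001,0.0001,0,0,0,0],[0.001,0.0001,0,0,0,0]]]'

```text
time: 18.0
ee_pos: [0.5957, 0.1671, 0.0883]
eef_rot: [0.705, 0.048, -0.121, -0.697]
ft_force: [-6.0, -0.8, 1.2]
width: 0.0007
```

Run:
```python
from bench import readout,vision
from h import *
s=readout.read_state(); print(where(s),s["width"],s["time"])
c=vision.camera("wrist"); cv2.imwrite("pics/w11.png",cv2.resize(c["pixels"],(768,576),interpolation=cv2.INTER_CUBIC))
```

```text
(array([11.89144078,  0.7720414 , 16.17568622]), array([-0.02176708,  0.02188217,  6.00976511]), array([-6.13250147,  0.63408896, -0.07420395])) 0.0007494743263023245 18.0
```

View pics/w11.png

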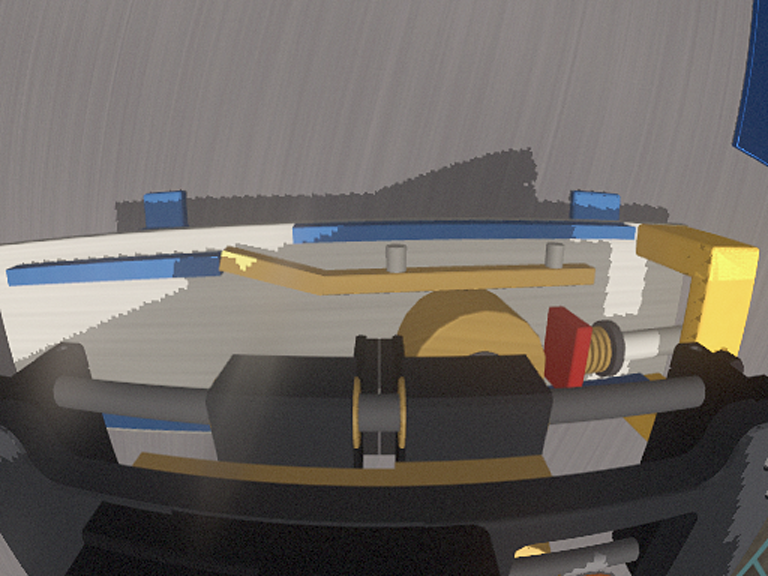

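The plug's right edge at (545,360) is just short of the red plate at (547,350). Baseline push is about 6 N. Now 1 mm steps by feel.

arm_command --targets '[[[0.001,0.0001,0,0,0,0],[0.001,0.0001,0,0,0,0]]]'

```text
time: 18.22
ee_pos: [0.5976, 0.1675, 0.088]
eef_rot: [0.705, 0.048, -0.121, -0.697]
ft_force: [-5.6, -0.2, 2.5]
width: 0.0001
```

arm_command --targets '[[[0.001,0.0001,0,0,0,0],[0,0,0,0,0,0]]]'

```text
time: 18.38
ee_pos: [0.5988, 0.1678, 0.0877]
eef_rot: [0.705, 0.048, -0.121, -0.697]
ft_force: [-5.0, -0.2, 2.0]
width: 0.0
```

arm_command --targets '[[[0.001,0.0001,0,0,0,0],[0,0,0,0,0,0]]]'

```text
time: 18.55
ee_pos: [0.5997, 0.1679, 0.0875]
eef_rot: [0.705, 0.048, -0.121, -0.697]
ft_force: [-5.6, -0.6, 2.5]
width: 0.0002
```

arm_command --targets '[[[0.001,0.0001,0,0,0,0],[0,0,0,0,0,0]]]'

```text
time: 18.72
ee_pos: [0.6006, 0.1682, 0.0873]
eef_rot: [0.705, 0.048, -0.121, -0.697]
ft_force: [-5.4, -0.5, 2.0]
width: 0.0005
```

arm_command --targets '[[[0.001,0.0001,0,0,0,0],[0,0,0,0,0,0]]]'

```text
time: 18.88
ee_pos: [0.6016, 0.1684, 0.0871]
eef_rot: [0.705, 0.048, -0.121, -0.697]
ft_force: [-4.7, -0.8, 2.1]
width: 0.0007
```

arm_command --targets '[[[0.001,0.0001,0,0,0,0],[0,0,0,0,0,0]]]'

```text
time: 19.05
ee_pos: [0.6025, 0.1686, 0.0869]
eef_rot: [0.705, 0.048, -0.121, -0.697]
ft_force: [-5.4, -0.9, 2.1]
width: 0.0004
```

arm_command --targets '[[[0.001,0.0001,0,0,0,0],[0,0,0,0,0,0]]]'

```text
time: 19.22
ee_pos: [0.6035, 0.1688, 0.0867]
eef_rot: [0.705, 0.048, -0.121, -0.697]
ft_force: [-5.6, -0.5, 2.5]
width: 0.0011
```

arm_command --targets '[[[0.001,0.0001,0,0,0,0],[0,0,0,0,0,0]]]'

```text
time: 19.38
ee_pos: [0.6045, 0.1691, 0.0865]
eef_rot: [0.705, 0.048, -0.121, -0.697]
ft_force: [-4.5, -0.6, 2.5]
width: 0.0003
```

arm_command --targets '[[[0.001,0.0001,0,0,0,0],[0,0,0,0,0,0]]]'

```text
time: 19.55
ee_pos: [0.6054, 0.1693, 0.0863]
eef_rot: [0.705, 0.048, -0.121, -0.697]
ft_force: [-4.7, -0.3, 2.5]
width: 0.0006
```

Run:
```python
from bench import readout,vision
from h import *
s=readout.read_state(); print(where(s),s["width"],s["time"])
c=vision.camera("wrist"); cv2.imwrite("pics/w12.png",cv2.resize(c["pixels"][180:290,240:440],None,fx=4,fy=4,interpolation=cv2.INTER_CUBIC))
```

```text
(array([21.99725375,  0.58343339, 16.21790863]), array([-0.01326575,  0.0123821 ,  6.02260248]), array([-5.09468809,  0.8840573 ,  1.50035139])) 0.0005873265154383023 19.55
```

View pics/w12.png

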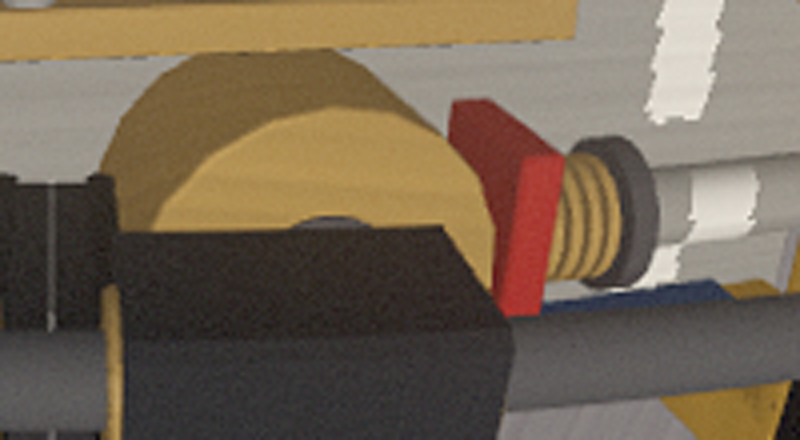

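The gap between the plug and the red plate is nearly gone, about 1–2 mm. The force is still at its baseline of about 5 N.

arm_command --targets '[[[0.001,0.0001,0,0,0,0],[0,0,0,0,0,0]]]'

```text
time: 19.77
ee_pos: [0.6064, 0.1695, 0.0861]
eef_rot: [0.705, 0.048, -0.121, -0.697]
ft_force: [-5.3, -0.0, 2.1]
width: 0.0003
```

arm_command --targets '[[[0.001,0.0001,0,0,0,0],[0,0,0,0,0,0]]]'

```text
time: 19.93
ee_pos: [0.6073, 0.1698, 0.0858]
eef_rot: [0.705, 0.048, -0.121, -0.697]
ft_force: [-4.3, -0.3, 1.5]
width: 0.0006
```

arm_command --targets '[[[0.001,0.0001,0,0,0,0],[0,0,0,0,0,0]]]'

```text
time: 20.1
ee_pos: [0.6083, 0.1699, 0.0857]
eef_rot: [0.705, 0.048, -0.121, -0.697]
ft_force: [-4.8, 0.7, 1.3]
width: 0.0005
```

arm_command --targets '[[[0.001,0.0001,0,0,0,0],[0,0,0,0,0,0]]]'

```text
time: 20.27
ee_pos: [0.6092, 0.1701, 0.0855]
eef_rot: [0.705, 0.048, -0.121, -0.697]
ft_force: [-5.4, -0.3, 2.0]
width: 0.0004
```

arm_command --targets '[[[0.001,0.0001,0,0,0,0],[0,0,0,0,0,0]]]'

```text
time: 20.43
ee_pos: [0.6098, 0.1703, 0.0852]
eef_rot: [0.705, 0.047, -0.122, -0.697]
ft_force: [-7.0, -1.1, 2.2]
width: 0.0005
```

Run:
```python
from bench import readout,vision
from h import *
s=readout.read_state(); print(where(s),s["width"],s["time"])
c=vision.camera("wrist"); cv2.imwrite("pics/w13.png",cv2.resize(c["pixels"][180:290,240:440],None,fx=4,fy=4,interpolation=cv2.INTER_CUBIC))
```

```text
(array([26.67260464,  0.54960161, 16.16505151]), array([-5.16692698e-03,  9.44074820e-03,  5.97455356e+00]), array([-7.35174605,  0.60855233,  0.70670137])) 0.0005302269295632315 20.4333
```

View pics/w13.png

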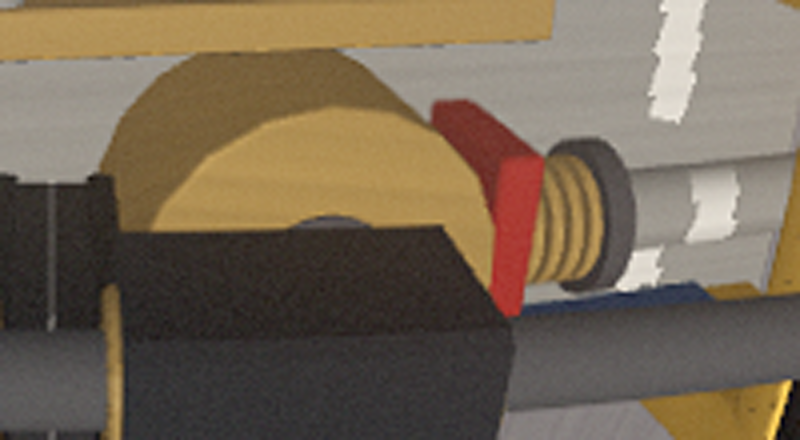

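Contact: the force rose about 2 N above baseline at TCP bed x ≈ 26.7, so the stop was met at about 26. Pressing further in small steps, to about 13 N total.

arm_command --targets '[[[0.001,0.0001,0,0,0,0],[0,0,0,0,0,0]]]'

```text
time: 20.65
ee_pos: [0.6105, 0.1705, 0.0851]
eef_rot: [0.706, 0.047, -0.122, -0.697]
ft_force: [-8.5, -1.4, 4.8]
width: 0.0003
```

arm_command --targets '[[[0.0007,0.0001,0,0,0,0],[0,0,0,0,0,0]]]'

```text
time: 20.82
ee_pos: [0.6109, 0.1706, 0.085]
eef_rot: [0.706, 0.047, -0.122, -0.696]
ft_force: [-9.4, -1.9, 7.0]
width: 0.0004
```

Run:
```python
from bench import readout
from h import *
s=readout.read_state(); print(where(s),s["time"])
```

```text
(array([27.83198814,  0.54324199, 16.17596264]), array([0.0092845 , 0.01423982, 5.91037012]), array([-10.86422298,   0.40042217,   4.80485059])) 20.8167
```

arm_command --targets '[[[0.0008,0.0001,0,0,0,0],[0,0,0,0,0,0],[0,0,0,0,0,0]]]'

```text
time: 21.07
ee_pos: [0.6115, 0.1708, 0.0849]
eef_rot: [0.706, 0.047, -0.122, -0.696]
ft_force: [-11.1, -2.4, 6.6]
width: 0.0001
```

Run:
```python
from bench import readout,vision
from h import *
s=readout.read_state(); print(where(s),s["time"])
c=vision.camera("wrist"); cv2.imwrite("pics/w14.png",cv2.resize(c["pixels"][180:290,240:440],None,fx=4,fy=4,interpolation=cv2.INTER_CUBIC))
```

```text
(array([28.40054499,  0.60337658, 16.15261091]), array([0.01121482, 0.01954552, 5.88611256]), array([-12.45310832,   0.34859538,   4.10381275])) 21.0667
```

View pics/w14.png

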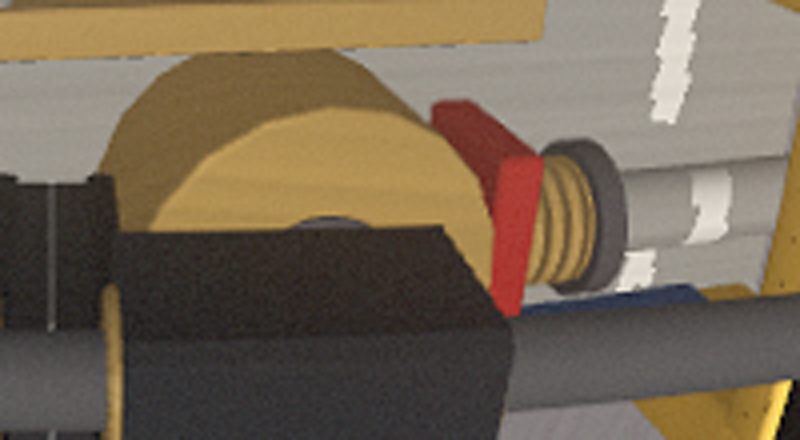

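Push is 12.5 N against a 5.2 N baseline, so about 7.3 N on the nose, or roughly 2.9 mm in. Holding half a second and then backing off gently.

arm_command --targets '[[[0,0,0,0,0,0],[0,0,0,0,0,0],[0,0,0,0,0,0],[0,0,0,0,0,0],[0,0,0,0,0,0],[0,0,0,0,0,0]]]'

```text
time: 21.62
ee_pos: [0.6115, 0.1708, 0.0849]
eef_rot: [0.706, 0.047, -0.122, -0.696]
ft_force: [-10.4, -1.9, 7.4]
width: 0.0006
```

arm_command --targets '[[[-0.0005,0,0,0,0,0],[-0.0005,0,0,0,0,0],[-0.0005,0,0,0,0,0],[-0.0005,0,0,0,0,0],[-0.001,0,0,0,0,0],[-0.001,0,0,0,0,0],[-0.002,0,0,0,0,0],[-0.004,0,0,0,0,0],[-0.006,0,0,0,0,0],[-0.01,0,0,0,0,0],[-0.01,0,0,0,0,0]]]'

```text
time: 22.53
ee_pos: [0.5772, 0.1621, 0.0885]
eef_rot: [0.706, 0.048, -0.121, -0.697]
ft_force: [0.8, 0.9, -0.3]
width: 0.0005
```

arm_command --targets '[[[0,-0.02,0,0,0,0],[0,-0.02,0,0,0,0],[0,-0.02,0,0,0,0],[0,-0.02,0,0,0,0],[0,-0.02,0,0,0,0],[0,0,0,0,0,0],[0,0,0,0,0,0]]]'

```text
time: 23.12
ee_pos: [0.5884, 0.1649, 0.189]
eef_rot: [0.706, 0.048, -0.12, -0.697]
ft_force: [-0.8, -0.5, -1.4]
width: 0.0006
```

Run:
```python
from bench import readout,vision
from h import *
s=readout.read_state(); print(where(s),s["time"])
c=vision.camera("wrist"); cv2.imwrite("pics/w15.png",cv2.resize(c["pixels"],(768,576),interpolation=cv2.INTER_CUBIC))
c=vision.camera("scene"); cv2.imwrite("pics/s15.png",cv2.resize(c["pixels"][115:215,200:350],(750,500),interpolation=cv2.INTER_CUBIC))
c=vision.camera("top"); cv2.imwrite("pics/t15.png",c["pixels"])
```

```text
(array([-16.60963357,   0.37155137, 113.03040451]), array([ 0.01351526, -0.01344572,  6.16750632]), array([-0.62898285, -0.32356206, -1.60387366])) 23.1167
```

View pics/w15.png

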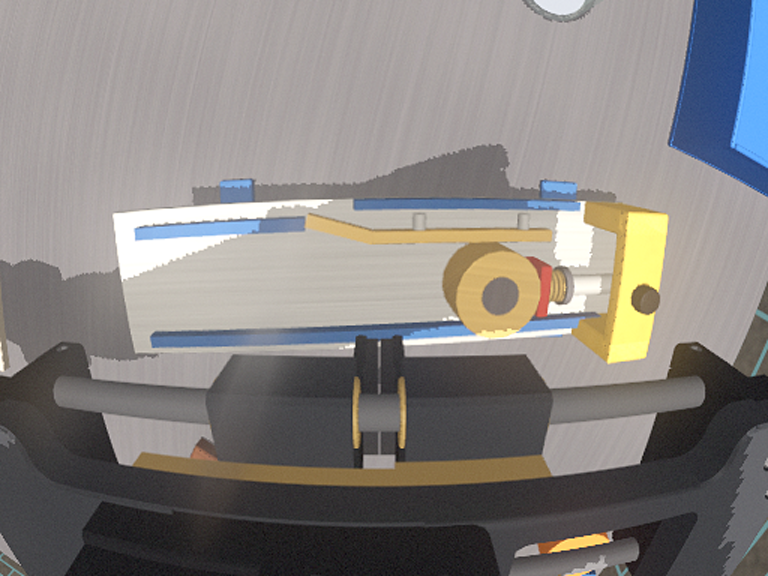

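View pics/s15.png

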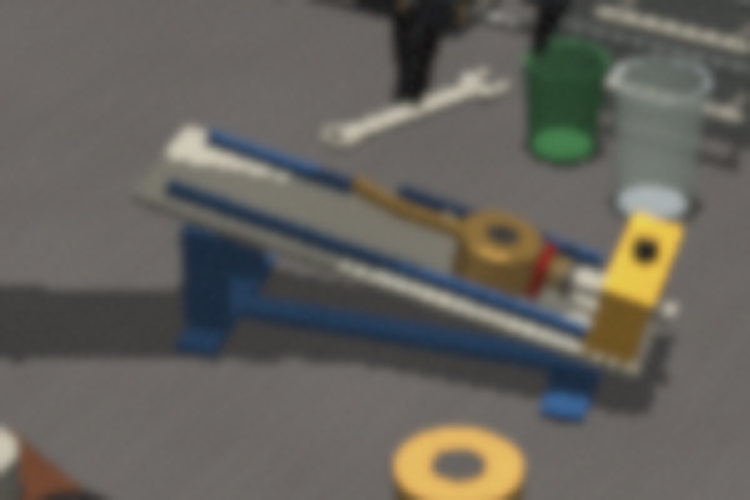

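View pics/t15.png

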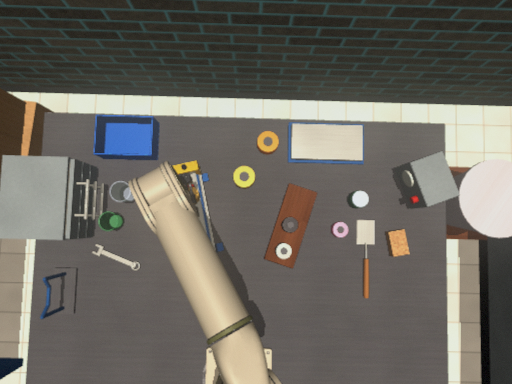

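The plug stands upright at (500,293) in the wrist view, touching the red plate at (541,287), with the fingers clear. The top view shows the other things where they began. Handing in.

Run:
```python
from bench import r
print(r.close_job())
```

```text
the job is handed in; nothing more can be done
None
```

The brass plug is standing on the chute against the red stop, released, and the job was handed in at about 23 s of the 72 s allowed. No verdict is reported, so what follows is from my own measurements.

- **Loading:** I took the smaller yellow plug from the far end of the rack and stood it on the chute at bed x ≈ −115, y ≈ +2 mm. The wrist picture showed it upright with gaps to both fingers.
- **Pushing:** With the fingers closed I pushed it down the chute at about 16–18 mm above the bed. The rail's drag took about 5–6 N.
- **The stop:** I met the stop by feel. The camera had put its face at bed x ≈ 90 mm. I pressed to about 12.5 N total, which is about 7 N on the nose, or roughly 2.9 mm in. I held that for half a second and backed off.
- **Last checks:** The pictures show the plug upright and touching the stop, and the fingers clear. By eye, the other plugs and the bystanders are where they started.
- **Not measured:** The force left on the stop after I backed off; I judged contact from the pictures only. The nose force during the push is also indirect, since it is the total push minus the drag, with about 1 N of noise.

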